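Find the heavy side of a drive plate on the balancing stand and hold it down

ROBOT

A 7-joint arm with a two-finger parallel gripper is mounted at the origin on the work surface. World frame = base frame: x ahead of the robot, y to its left, z up, the work surface at z = 0. Lengths are in m, angles in rad, forces in N, time in s.
With the tool pointing down it reaches from about 0.4 to 0.875 m from the base axis. Payload 6.5 kg.
Tool frame: the origin (TCP) lies between the finger pads; the fingertips stand manip.tip_reach ahead of it and the grasp point (between the pads) lies 2 mm behind it (manip.tip_reach is the distance from the TCP to the fingertips, in m); z points along the fingers, x is the direction in which the jaws open and shut, and the axes are right-handed (so a half turn about z gives the same grasp; the last joint's range is limited). The gripper opens to 88 mm and grips with 3 to 60 N. Pads are 18 mm wide; open, the fingers measure 123 mm over their backs; the gripper's body (75 mm by 187 mm) begins 45 mm behind the grasp point.
Start: joints at [1.074, 0.536, -0.004, 1.538, 0.003, 1.067, -0.071], TCP at [0.271, -0.591, 0.233] pointing down, gripper open.
Joint ranges: [-2.7, 2.7], [-0.37, 2.16], [-1.27, 1.26], [0.24, 2.4], [-1.31, 4.45], [0.19, 1.91], [-2.76, 2.76]. Speed limits (rad/s): [2.39, 2.39, 3.14, 3.14, 3.14, 3.14, 3.14].

INTERFACE

Orientations are given as a unit quaternion [x, y, z, w].
In Python, from plant import manip gives the robot as it stands.
- The arm moves only by the tool play_rows, never from a script. Its argument "moves" is one flat list of numbers, 7 for each row, row after row: the shift along the tool's x, y, z in units of 2.5 cm (1.0 is 2.5 cm), then the turn, a rotation vector about the tool's x, y, z in units of 0.12 rad (1.0 is 0.12 rad), then the opening, from 0 (shut) to 1 (fully open). In form: [dx, dy, dz, rx, ry, rz, gripper, dx, dy, dz, rx, ry, rz, gripper, ...]. A call has 1 to 10 rows; each row shifts and turns the commanded pose from where the row before left it, along the tool's axes as they then stand; what a row does not reach is not made up. A row lasts 1/8 s, in which the tool goes at most 62.5 mm and 10.7 degrees, less where a joint would pass 70% of its speed; a pose out of reach is approached as far as the arm can. A call with a number of a shift or a turn outside -1 to 1 is refused whole. A call with a gripper value outside its range is refused whole. The fingers move at their own pace and stop on an object; "squeeze" is the grip in N (left out, the last holds). Time passes only in rows, so rows that do not move let the fingers close. It gives the time, the measured TCP pose, the force and the opening at its end, in the units of the state.
- manip.sense(): the state, without advancing time (a new reading comes with each control period).
- manip.read_camera(name): name is "scene" or "top"; returns a dict with "color" (480x640x3 uint8, blue, green, red), "range_z" (480x640 float32, m along the optical axis (not along the pixel's ray), 0 where there is no reading), "vertical_fov" (degrees; the focal length in pixels is half the picture's height over the tangent of half this angle, whatever the lens; pixels are square), "cx", "cy" (the principal point, pixels), "R" (3x3) and "t" (3): a world point X has camera coordinates R X + t. Camera axes: x right, y down, z forward; pixel columns grow to the right and rows downward; lengths in m; the calibration is good to about 2 mm. A picture is of the moment at which its call begins.
- manip.finish_job(): hands the job in, once; it reports no verdict.
The state is a dict: "time_s": time; "q": joint angles; "joint_vel": joint speeds; "tau": joint torques, N m; "eef_pos": TCP position; "eef_rot": TCP orientation; "ft_force": force on the tool from outside, world axes, zero at the start; "moment": the same for the moment, N m; "finger_gap": finger opening in m.
Only numpy, scipy, OpenCV 4.12 (cv2) and the standard library are available. Lean on these libraries where they do the work, as an engineer would, in place of code of your own. Each camera call takes 0.05 s, during which the arm holds its last target. There are 200 camera calls.

TASK

Swing the hasp up off its catch post and right over, until it lies back by itself, before you turn the plate. Then turn the drive plate by its pins to feel which side of it is heavy, bring that heavy side straight down below the axle, and finish still gripping the plate by one of its pins so that it stays there at rest: do not let go at the end. Leave the other things on the bench where they are.

Things in the scene. Friction and masses are not known exactly. Their poses are not given: they have to be found in the camera images.
- axle (a point): Centre of the drive plate on the axle of the white balancing stand (fixed; foot 210 x 190 x 14 mm), 105 mm above the bench. Axes are the stand's: z up, x along the level axle from the pillar to the plate's pin side (at yaw 0 away from the robot), y left of that. Pillar 30 x 50 mm at x = -45 mm; catch post 14 x 18 mm, 195 mm high, with a thin staple to 214 mm, at x = 105 mm.
- plate (a joint): Turn of the drive plate about the axle (rad), no stops; positive carries its top towards the stand's -y. Aluminium disc, 140 mm across, 25 mm thick, four like steel pins 90 degrees apart at 55 mm from the axle. At 0 pin0 is straight up, pin k 90 k degrees further in the positive sense. It looks alike all round; a slug hidden inside makes one side heavy, anywhere relative to the pins, new every time.
- pin0 (a point): Middle of pin 0's grip (steel pin 12 mm thick, parallel to the axle, 44 mm out of the disc's face; this point is 36 mm from the disc's mid-plane). When in the upper part of its circle a pin can be pinched from above, fingers closing along the stand's y.
- pin1 (a point): The same point on pin 1, a quarter turn further in the positive sense. How the plate feels: its bearing is braked with 0.30 N m both ways, and the heavy side adds or takes off 0.20 to 0.29 N m when level with the axle, nothing when straight below or above. So it stays where it is left and never swings by itself.
- pin2 (a point): The same point on pin 2, opposite pin 0. Turning is easier while the heavy side goes down and harder while it goes up: at a pin, slow turning takes about 0.2 to 11 N.
- pin3 (a point): The same point on pin 3, opposite pin 1. A tightly pinched pin also passes a twist of its own into the fingers as the plate turns; with fingers set loosely about it (some 2 mm of play each side) the push at the pin is felt cleanly, while it moves slowly: hurried, the plate coasts ahead.
- hasp (a joint): Angle of the hasp (rad): 0 lying level over the plate with its slot on the catch post, about 1.57 upright, 2.7 fully back against its stop, leaning over the pillar away from the pins. It moves easily; before upright it falls shut, beyond upright it falls back by itself.
- hasp_bar (a point): Middle of the free part of the hasp's side bar: a round steel bar 10 mm thick, lying along the stand's y; it stands out 73 mm to the -y side of the strap (24 mm wide, 4 mm thick, reaching 170 mm from the hinge) and runs at least 28 mm either way from this point, which lies 55 mm from the strap's middle. It moves on a circle of 105 mm about the hinge and can be pinched from above with fingers closing along the stand's x.
- hasp_hinge (a point): Hinge of the hasp, on top of the pillar, 200 mm above the bench, 45 mm behind the plate's centre; the hinge line is along the stand's y, axes as the stand's.
- spanner: Bystander: steel open-ended spanner, 150 mm, lying loose on the robot's side of the stand.
- suspension: Bystander: white bottle, 60 mm thick and 150 mm high, to one side; origin under its centre.
- beaker: Bystander: glass beaker, 70 mm wide and 85 mm high; origin under its centre.
- tray: Bystander: grey divided specimen tray, 160 x 110 x 30 mm; origin under its centre.
- spare_ring: Bystander: steel ring, 100 mm across and 14 mm high; origin under its centre.
- mount_a_mid (a point): Bystander: grey round specimen mount, 30 mm across, 18 mm high, left of the stand; its centre.
- mount_b_mid (a point): Bystander: grey round specimen mount, 30 mm across, 18 mm high, right of the stand; its centre.

How it is judged:
On the way:
1. the hasp is off its catch and swung right over, lying back (value of joint hasp above 2.2 rad), for 0.2 s.
At the end, for the whole second after the job is handed in: The plate's heavy side is straight below the axle within 23 degrees and the plate is at rest (under 0.05 rad/s), while the fingers hold one of its pins (grasp point within 30 mm of the pin's middle, contact over 1 N); the hasp lies back (beyond 2.2 rad) (height (world z) of heavy below 0.0663 m and value of joint hasp above 2.2 rad and contact force between the fingers and plate above 1 N and velocity of joint plate between -0.05 and 0.05 rad/s and (distance between the grasp point and pin0 below 0.03 m or distance between the grasp point and pin1 below 0.03 m or distance between the grasp point and pin2 below 0.03 m or distance between the grasp point and pin3 below 0.03 m)); the arm keeps its last pose, push and grip.
It fails at once if the plate is turned by more than 15 degrees while the hasp is still over it (value of joint hasp below 1.2 rad and distance of pin0 from where it was at the start of the episode above 0.015 m).
It fails at once if another thing on the bench is pushed more than 30 mm from its place (distance of any of mount_a_mid, mount_b_mid, spanner, suspension, beaker, tray, spare_ring from where it was at the start of the episode above 0.03 m).
It also fails if it takes over 72 s, if anything falls off the work surface, if the arm or the gripper's body presses on something with over 40 N, if the wrist force passes 120 N, or if a joint passes its speed limit or range.

## Working session

There is one attempt and no reset: what is moved stays moved. The work goes in short steps, Python scripts to look and compute and a tool call to move; the robot and the scene stay as the last step left them, time stands still between calls to the robot, and variables do not carry over. Pictures are saved under pics/ and viewed, about 8 in all and at most 12, crops included, and the job is handed in when it is done.

Besides the shell and the picture viewer there is one more tool, called after "Request:" in YAML: its name, and indented under it one key for each argument. play_rows: Moves the arm, as the interface text tells. Shifts and turns lie within -1 to 1; 1 stands for 2.5 cm of shift or 0.12 rad of turn. Its arguments: {"type":"object","properties":{"moves":{"type":"array"},"squeeze":{"type":"number"}},"required":["moves"]}

```bash
mkdir -p pics; ls; python3 - <<'E'
from plant import manip
import cv2,numpy as np
s=manip.sense();print({k:np.round(v,3) for k,v in s.items()},manip.tip_reach)
for n in("scene","top"):
    d=manip.read_camera(n);np.savez(n+"0.npz",**d)
    cv2.imwrite(f"pics/{n}0.png",d["color"]);print(n,d["vertical_fov"],d["cx"],d["cy"],np.round(d["R"],3),np.round(d["t"],3),(-d["R"].T@d["t"]).round(3))
E
```

```text
pics
{'time_s': np.float64(0.0), 'q': array([ 1.074,  0.537, -0.004,  1.539,  0.003,  1.067, -0.071]), 'joint_vel': array([-0.001, -0.001,  0.001, -0.   ,  0.   ,  0.001,  0.001]), 'tau': array([ 0.0000e+00, -5.7098e+01,  9.9100e-01, -2.5160e+01, -5.6000e-02,
        1.8000e-02,  0.0000e+00]), 'eef_pos': array([ 0.271, -0.59 ,  0.232]), 'eef_rot': array([ 0.842, -0.54 , -0.001, -0.   ]), 'ft_force': array([-0.446,  0.141,  0.24 ]), 'moment': array([ 0.028,  0.023, -0.05 ]), 'finger_gap': np.float64(0.088)} 0.017
scene 52.886728303339595 324.3139090616449 240.68710541313035 [[-0.253  0.967  0.018]
 [ 0.569  0.164 -0.806]
 [-0.783 -0.194 -0.592]] [ 0.148 -0.151  1.568] [1.35  0.186 0.803]
top 52.81137084211174 317.27493666891297 239.03084886745322 [[-0.018 -1.    -0.02 ]
 [-0.996  0.02  -0.091]
 [ 0.092  0.018 -0.996]] [-0.028  0.489  1.294] [ 0.368 -0.061  1.333]
```

View pics/scene0.png

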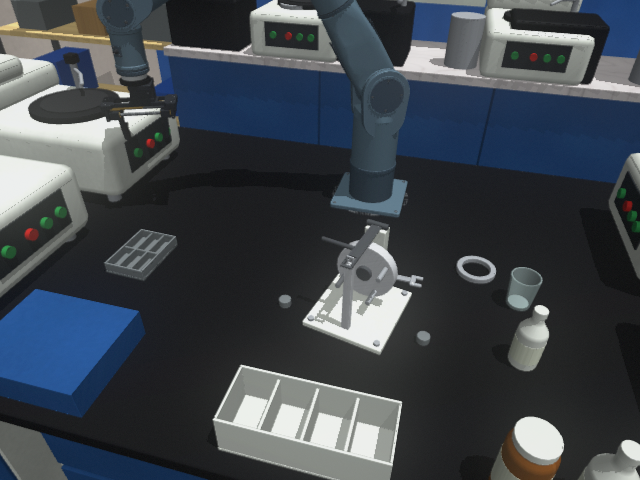

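View pics/top0.png

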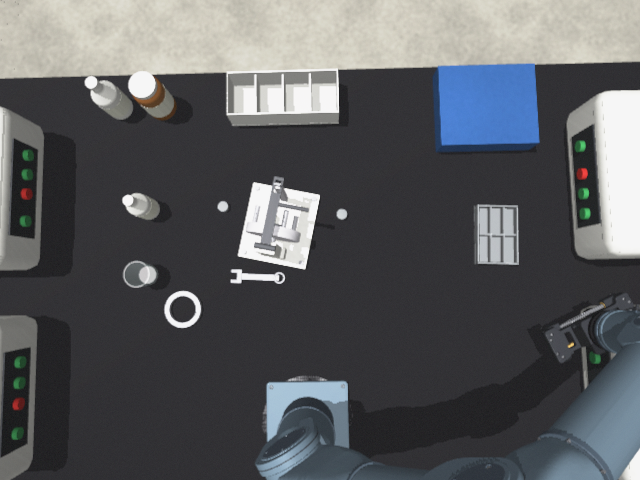

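The scene view shows the stand at about (360,290), with the strap running from the post top (348,262) to the hinge (375,228) and the side bar out to (325,240). In the top view the foot's corners are about (255,184), (319,194), (306,268) and (240,258), and the spanner is at (258,277). Next I'll fit the stand from the foot and strap point clouds.

```bash
cat > h.py <<'E'
import numpy as np,cv2
def cloud(d):
    f=240/np.tan(np.radians(float(d["vertical_fov"]))/2)
    v,u=np.mgrid[:480,:640]; z=d["range_z"]
    c=np.stack([(u-d["cx"])/f*z,(v-d["cy"])/f*z,z],-1)
    return (c-d["t"])@d["R"]
def proj(d,X):
    f=240/np.tan(np.radians(float(d["vertical_fov"]))/2)
    c=np.atleast_2d(X)@d["R"].T+d["t"]
    return np.c_[c[:,0]/c[:,2]*f+d["cx"],c[:,1]/c[:,2]*f+d["cy"]]
E
python3 - <<'E'
from h import *
for n,(x0,y0,x1,y1) in(("scene",(270,200,450,370)),("top",(210,165,360,295))):
    d=np.load(n+"0.npz");P=cloud(d);
    sub=P[y0:y1,x0:x1];c=d["color"][y0:y1,x0:x1].astype(int)
    m=(d["range_z"][y0:y1,x0:x1]>0)
    br=c.min(-1)>150
    foot=m&(abs(sub[...,2]-.014)<.006)&br
    p=sub[foot][:,:2];r=cv2.minAreaRect((p*1000).astype(np.float32));print(n,"bench z",np.median(sub[m&(sub[...,2]<.01)][:,2]).round(4),"foot",len(p),r,np.median(sub[foot][:,2]))
    for lo,hi in((.19,.198),(.198,.206),(.206,.22)):
        q=sub[m&(sub[...,2]>lo)&(sub[...,2]<hi)]
        print(lo,len(q),q.mean(0).round(3),q.min(0).round(3),q.max(0).round(3))
    cv2.imwrite(f"pics/{n}c.png",cv2.resize(d["color"][y0:y1,x0:x1],None,fx=4,fy=4,interpolation=cv2.INTER_CUBIC))
E
```

```text
scene bench z -0.0004 foot 3770 ((499.3533935546875, 79.64169311523438), (193.2247772216797, 285.3764343261719), 76.32420349121094) 0.013369747847432903
0.19 101 [0.516 0.07  0.194] [ 0.453 -0.018  0.19 ] [0.623 0.112 0.198]
0.198 727 [0.536 0.061 0.202] [ 0.451 -0.019  0.198] [0.627 0.112 0.206]
0.206 53 [0.53  0.071 0.209] [0.452 0.036 0.206] [0.61  0.11  0.215]
top bench z -0.0007 foot 3203 ((509.251708984375, 62.50373077392578), (354.4102783203125, 276.27301025390625), 87.6794662475586) 0.013132220556179078
0.19 174 [0.503 0.074 0.195] [ 0.439 -0.002  0.19 ] [0.621 0.111 0.198]
0.198 761 [0.529 0.061 0.202] [ 0.446 -0.019  0.198] [0.623 0.109 0.206]
0.206 69 [0.502 0.065 0.208] [ 0.448 -0.015  0.206] [0.606 0.109 0.215]
```

View pics/topc.png

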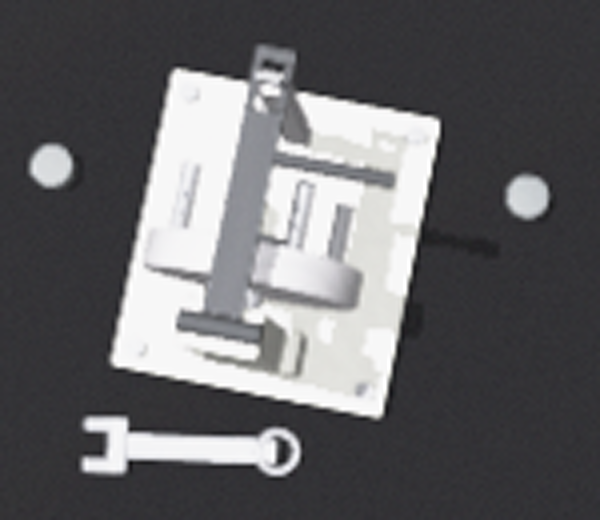

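View pics/scenec.png

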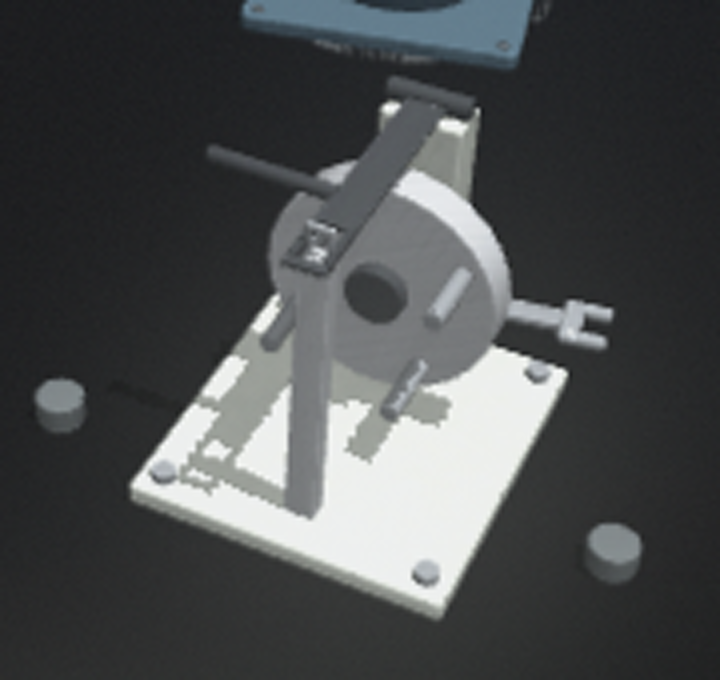

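The top crop gives foot corners (175,68), (440,118), (382,416), (112,365), the strap from (225,318) to (275,55), and the bar from (275,158) to (393,180). The scene crop shows pin tips near (435,318), (393,410), (272,343), with the fourth pin hidden behind the strap and post.

```bash
cat >> h.py <<'E'
def ray(d,uv,n,c):  # intersect pixel rays with plane n.X=c
    f=240/np.tan(np.radians(float(d["vertical_fov"]))/2)
    uv=np.atleast_2d(uv).astype(float);o=-d["R"].T@d["t"]
    r=np.c_[(uv[:,0]-d["cx"])/f,(uv[:,1]-d["cy"])/f,np.ones(len(uv))]@d["R"]
    return o+r*((c-o@n)/(r@n))[:,None]
E
python3 - <<'E'
from h import *
Z=np.array([0,0,1.])
t=np.load("top0.npz");s=np.load("scene0.npz")
ct=np.array([(175,68),(440,118),(382,416),(112,365)])/4+[209.6,164.6]
cs=np.array([(133,487),(440,606),(568,373)])/4+[269.6,199.6]
A=ray(t,ct,Z,.014);print("foot top",A.round(4),A.mean(0).round(4)); B=ray(s,cs,Z,.014);print("foot scene",B.round(4))
for e in (A[1]-A[0],A[2]-A[1],A[3]-A[2],A[0]-A[3],B[1]-B[0],B[2]-B[1]):print(np.linalg.norm(e).round(4),np.degrees(np.arctan2(e[1],e[0])).round(1))
# strap points from depth
P=np.concatenate([cloud(d)[y0:y1,x0:x1].reshape(-1,3) for d,(x0,y0,x1,y1) in((s,(270,200,450,370)),(t,(210,165,360,295)))])
for nm,d in(("s",s),("t",t)):
    x0,y0,x1,y1=(270,200,450,370) if nm=="s" else (210,165,360,295)
    p=cloud(d)[y0:y1,x0:x1].reshape(-1,3);p=p[(p[:,2]>.196)&(p[:,2]<.21)]
    r=cv2.fitLine((p[:,:2]*1000).astype(np.float32),cv2.DIST_WELSCH,0,0.01,0.01).ravel();print(nm,r,np.degrees(np.arctan2(r[1],r[0])))
    yaw=np.radians(-11);R=np.array([[np.cos(yaw),-np.sin(yaw)],[np.sin(yaw),np.cos(yaw)]])
    q=p[:,:2]@R
    print("h/x,y percentiles in stand axes",np.percentile(q,[1,50,99],0).round(4))
    bar=q[q[:,1]<np.median(q[:,1])-.02]
    bx=bar[bar[:,0]>np.median(q[:,0])-.02]; print("bar",len(bx),np.median(bx,0).round(4),np.percentile(bx,[2,98],0).round(4))
    b=p[(q[:,1]<np.median(q[:,1])-.03)&(q[:,0]>np.median(q[:,0])-.02)];print(np.median(b,0))
E
```

```text
foot top [[ 0.6531  0.1382  0.014 ]
 [ 0.614  -0.0452  0.014 ]
 [ 0.4092 -0.0019  0.014 ]
 [ 0.4475  0.1826  0.014 ]] [0.531  0.0684 0.014 ]
foot scene [[ 0.6158 -0.0416  0.014 ]
 [ 0.6549  0.1394  0.014 ]
 [ 0.4538  0.1844  0.014 ]]
0.1875 -102.0
0.2094 168.1
0.1885 78.3
0.2104 -12.2
0.1852 77.8
0.2061 167.4
s [ 9.7099656e-01 -2.3909345e-01  5.3824512e+02  6.4652237e+01] -13.83304
h/x,y percentiles in stand axes [[0.4312 0.0886]
 [0.5285 0.1676]
 [0.6028 0.1962]]
bar 130 [0.5401 0.1172] [[0.5339 0.0866]
 [0.5436 0.1474]]
[0.55086251 0.00583669 0.20219885]
t [ 9.5810664e-01 -2.8641161e-01  5.3202539e+02  6.4413460e+01] -16.643244
h/x,y percentiles in stand axes [[0.4249 0.0884]
 [0.5119 0.1661]
 [0.5995 0.1914]]
bar 110 [0.5353 0.1138] [[0.5308 0.0845]
 [0.5404 0.1441]]
[0.546335   0.00669102 0.20259035]
```

```bash
python3 - <<'E'
from h import *
t=np.load("top0.npz");s=np.load("scene0.npz")
yaw=np.radians(-12.1);R=np.array([[np.cos(yaw),-np.sin(yaw)],[np.sin(yaw),np.cos(yaw)]])
print("foot ctr stand ax",(np.array([.532,.069])@R).round(4))
for d,(x0,y0,x1,y1) in((s,(270,200,450,370)),(t,(210,165,360,295))):
    p=cloud(d)[y0:y1,x0:x1].reshape(-1,3);p=p[(p[:,2]>.19)&(p[:,2]<.22)];q=p[:,:2]@R
    for lo in np.arange(.41,.6,.01):
        k=q[(q[:,0]>=lo)&(q[:,0]<lo+.01)]
        if len(k): print(lo.round(2),len(k),np.percentile(k[:,1],[2,50,98]).round(4),end=" | ")
    print()
# strap / bar pixel edges via rays on z=.2
Z=np.array([0,0,1.])
pt=np.array([(205,315),(248,320),(247,120),(281,120),(275,158),(393,180),(330,162),(330,174),(257,45),(296,48)])/4+[209.6,164.6]
W=ray(t,pt,Z,.202);print(np.c_[W[:,:2]@R,W].round(4))
ps=np.array([(210,153),(330,188),(407,105),(440,113),(284,262),(330,272),(390,88),(474,105)])/4+[269.6,199.6]
W=ray(s,ps,Z,.202);print(np.c_[W[:,:2]@R,W].round(4))
E
```

```text
foot ctr stand ax [0.5057 0.179 ]
0.41 1 [0.2041 0.2041 0.2041] | 0.42 28 [0.1576 0.1852 0.2054] | 0.43 128 [0.1562 0.184  0.2048] | 0.44 55 [0.1577 0.1865 0.2041] | 0.45 25 [0.1684 0.1795 0.1918] | 0.46 37 [0.1689 0.1811 0.1916] | 0.47 27 [0.168  0.1829 0.1915] | 0.48 32 [0.169  0.1798 0.1912] | 0.49 37 [0.1689 0.1811 0.1919] | 0.5 29 [0.1687 0.1808 0.1915] | 0.51 33 [0.169  0.1806 0.1914] | 0.52 32 [0.1685 0.1792 0.192 ] | 0.53 173 [0.097  0.1411 0.1907] | 0.54 52 [0.1104 0.1737 0.191 ] | 0.55 36 [0.1689 0.1798 0.1917] | 0.56 25 [0.1695 0.1852 0.1918] | 0.57 34 [0.1685 0.1797 0.1918] | 0.58 52 [0.1686 0.1776 0.1913] | 0.59 40 [0.1678 0.1789 0.1911] | 
0.41 44 [0.1546 0.1779 0.2007] | 0.42 98 [0.1541 0.1781 0.2024] | 0.43 83 [0.1534 0.1771 0.2019] | 0.44 53 [0.1569 0.1775 0.1977] | 0.45 44 [0.1667 0.1783 0.1901] | 0.46 45 [0.1668 0.1773 0.1891] | 0.47 41 [0.1672 0.1785 0.1894] | 0.48 42 [0.1667 0.178  0.1897] | 0.49 43 [0.1671 0.1786 0.1894] | 0.5 44 [0.167  0.1777 0.1902] | 0.51 41 [0.1668 0.1783 0.19  ] | 0.52 70 [0.0981 0.1706 0.1891] | 0.53 142 [0.0964 0.1449 0.1884] | 0.54 43 [
[... 265 characters left out ...]
7  0.202 ]
 [ 0.5532  0.1873  0.5802  0.0672  0.202 ]
 [ 0.557   0.1674  0.5798  0.047   0.202 ]
 [ 0.534   0.1664  0.5571  0.0508  0.202 ]
 [ 0.5344  0.0952  0.5424 -0.0189  0.202 ]
 [ 0.5379  0.1339  0.554   0.0182  0.202 ]
 [ 0.5308  0.1325  0.5468  0.0183  0.202 ]
 [ 0.5987  0.1905  0.6253  0.0608  0.202 ]
 [ 0.6013  0.1673  0.623   0.0375  0.202 ]]
[[ 0.5376  0.0966  0.5459 -0.0183  0.202 ]
 [ 0.5357  0.1655  0.5585  0.0495  0.202 ]
 [ 0.4461  0.1719  0.4722  0.0745  0.202 ]
 [ 0.4447  0.1908  0.4748  0.0934  0.202 ]
 [ 0.6019  0.1703  0.6243  0.0403  0.202 ]
 [ 0.5984  0.1935  0.6256  0.0638  0.202 ]
 [ 0.4351  0.1571  0.4583  0.0624  0.202 ]
 [ 0.4286  0.2046  0.4619  0.1102  0.202 ]]
```

Stand yaw is about -12.1°, strap mid-line at y_s=0.179, bar at x_s=0.536 and about 0.20 m high. Both views agree, and the 105 mm and 170 mm lengths check out. I'll move towards the bar and work out the pin angles from the saved picture.

Request:
play_rows:
  moves: [-0.84,-1,-0.08,0,0,0,1,-0.84,-1,-0.08,0,0,0,1,-0.84,-1,-0.08,0,0,0,1,-0.84,-1,-0.08,0,0,0,1,-0.84,-1,-0.08,0,0,0,1,-0.84,-1,-0.08,0,0,0,1,-0.84,-1,-0.08,0,0,0,1,-0.84,-1,-0.08,0,0,0,1,-0.84,-1,-0.08,0,0,0,1,-0.84,-1,-0.08,0,0,0,1]

```text
time_s: 1.35
eef_pos: [0.411, -0.2942, 0.2527]
eef_rot: [0.842, -0.54, -0.0, 0.0]
ft_force: [0.9, -0.1, 0.2]
finger_gap: 0.0879
```

```bash
cat >> h.py <<'E'
yaw=np.radians(-12.1);c_,s_=np.cos(yaw),np.sin(yaw)
R3=np.array([[c_,-s_,0],[s_,c_,0],[0,0,1]])
AX=R3@np.array([.476,.1792,.105])      # axle, world
def W(p): return AX+R3@np.asarray(p,float)   # stand -> world
def S(p): return (np.asarray(p)-AX)@R3       # world -> stand
def Q(q): 
    from scipy.spatial.transform import Rotation
    return Rotation.from_quat(q).as_matrix()
def to(st,p,tx=None):  # units of shift (tool axes) from state to stand point p
    M=Q(st["eef_rot"]); return (M.T@(W(p)-st["eef_pos"])/.025).round(2)
E
python3 - <<'E'
from h import *
s=np.load("scene0.npz")
ps=np.array([(435,318),(393,410),(272,343)])/4+[269.6,199.6]
n=R3[:,0]
for p in ps:
    q=S(ray(s,p,n,n@W([.0565,0,0]))[0]); print(q.round(4),np.hypot(q[1],q[2]).round(4),"angle from top toward -y",np.degrees(np.arctan2(-q[1],q[2])).round(1))
print(AX, "bar grasp",W([.06,-.065,.095]))
c=ray(s,np.array([[376,293]])/4+[269.6,199.6],n,n@W([.0125,0,0]))[0];print("hub",S(c))
E
```

```text
[0.0565 0.0494 0.0312] 0.0584 angle from top toward -y -57.7
[ 0.0565  0.0311 -0.0435] 0.0534 angle from top toward -y -144.4
[ 0.0565 -0.044  -0.0252] 0.0507 angle from top toward -y 119.8
[0.50298847 0.07544032 0.105     ] bar grasp [ 0.54803025 -0.0006927   0.2       ]
hub [ 0.0125     -0.0006545  -0.00404848]
```

Pins sit at about 32.5° modulo 90 from the top (+ towards -y), and the radii check at 51 to 58 mm. On to the bar.

Request:
play_rows:
  moves: [-0.84,-1,-0.08,0,0,0,1,-0.84,-1,-0.08,0,0,0,1,-0.84,-1,-0.08,0,0,0,1,-0.84,-1,-0.08,0,0,0,1,-0.84,-1,-0.08,0,0,0,1,-0.84,-1,-0.08,0,0,0,1,-0.84,-1,-0.08,0,0,0,1,-0.84,-1,-0.08,0,0,0,1,-0.84,-1,0,0,0,0,1,-0.84,-1,0,0,0,0,1]

```text
time_s: 2.6
eef_pos: [0.5504, 0.0007, 0.2686]
eef_rot: [0.842, -0.54, -0.0, 0.0]
ft_force: [-0.8, 0.4, 0.4]
finger_gap: 0.0879
```

Request:
play_rows:
  moves: [0,0,0,0,0,-0.97,1,0,0,0,0,0,-0.97,1,0,0,0,0,0,-0.97,1,0,0,0,0,0,-0.97,1,0,0,0,0,0,-0.97,1,0,0,0,0,0,-0.97,1,0,0,0,0,0,-0.97,1,0,0,0,0,0,-0.97,1,0,0,0,0,0,0,0.6]

```text
time_s: 3.72
eef_pos: [0.5501, -0.0003, 0.2685]
eef_rot: [0.994, -0.105, -0.0, -0.0]
ft_force: [0.6, 0.2, 0.3]
finger_gap: 0.0804
```

```bash
python3 - <<'E'
from h import *
from plant import manip
st=manip.sense();M=Q(st["eef_rot"]);print(M.round(3),st["q"].round(2),"S",S(st["eef_pos"]).round(4),"to bar",to(st,[.06,-.065,.095]))
E
```

```text
[[ 0.978 -0.208 -0.001]
 [-0.208 -0.978  0.   ]
 [-0.001  0.    -1.   ]] [ 0.29  0.37 -0.47  1.75  0.18  1.07 -0.45] S [ 0.0619 -0.0642  0.1635] to bar [-0.07  0.03  2.74]
```

Request:
play_rows:
  moves: [-0.07,0,0.9,0,0,0,0.5,0,0,0.9,0,0,0,0.5,0,0,0.9,0,0,0,0.5,0,0,0,0,0,0,0.4,0,0,0,0,0,0,0.3,0,0,0,0,0,0,0.2,0,0,0,0,0,0,0.0,0,0,0,0,0,0,0.0]
  squeeze: 15

```text
time_s: 4.72
eef_pos: [0.5488, 0.0002, 0.2017]
eef_rot: [0.995, -0.104, 0.0, 0.0]
ft_force: [-0.8, 0.1, -0.2]
finger_gap: 0.0004
```

Request:
play_rows:
  moves: [0,0,0,0,0,0,0,0,0,0,0,0,0,0,0,0,0,0,0,0,0]

```text
time_s: 5.1
eef_pos: [0.5486, 0.0002, 0.2014]
eef_rot: [0.995, -0.104, -0.0, 0.0]
ft_force: [0.7, 0.6, -0.5]
finger_gap: 0.0006
```

The fingers shut fully, so they missed the bar. I'll look.

```bash
python3 - <<'E'
from h import *
from plant import manip
st=manip.sense()
s=manip.read_camera("scene");t=manip.read_camera("top");np.savez("scene1.npz",**s);np.savez("top1.npz",**t)
for p in (st["eef_pos"],st["eef_pos"]-[0,0,.017]): print(proj(s,p),proj(t,p))
a=cv2.resize(s["color"][190:320,290:430],None,fx=4,fy=4,interpolation=cv2.INTER_CUBIC)
cv2.imwrite("pics/m1.png",a)
E
```

```text
[[330.21039961 240.23230769]] [[299.74456149 207.22750235]]
[[330.01169371 246.66098051]] [[300.14061788 208.3378539 ]]
```

View pics/m1.png

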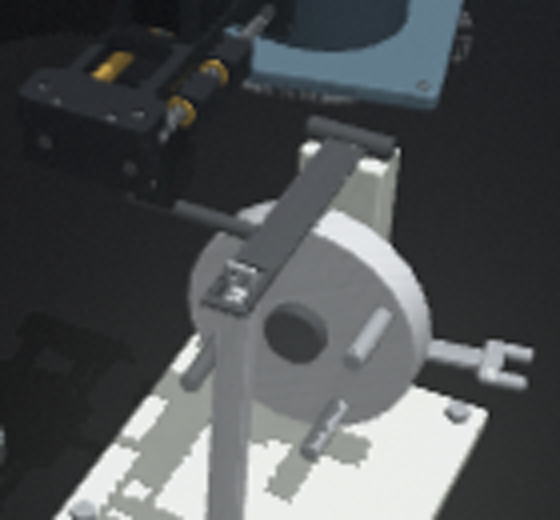

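The scene view shows the gripper's body hiding its fingers. The bar, from (175,205) to (250,230) in the crop, has not moved, and the projected TCP falls on its line. I'll check with the top view and the wrist point cloud.

```bash
python3 - <<'E'
from h import *
s=np.load("scene1.npz");t=np.load("top1.npz")
for n,d,d0 in(("s",s,np.load("scene0.npz")),("t",t,np.load("top0.npz"))):
    P=(cloud(d).reshape(-1,3)-AX)@R3; P0=(cloud(d0).reshape(-1,3)-AX)@R3
    ok=(d["range_z"].ravel()>0)&(abs(d["range_z"]-d0["range_z"]).ravel()>.01)
    k=ok&(abs(P[:,0]-.06)<.12)&(abs(P[:,1]+.065)<.08)
    for lo,hi in((.06,.1),(.1,.13),(.13,.16),(.16,.2),(.2,.25)):
        q=P[k&(P[:,2]>lo)&(P[:,2]<=hi)]
        if len(q)>5: print(n,lo,len(q),np.percentile(q,[2,98],0).round(3).tolist())
    b=(abs(P0[:,0]-.06)<.012)&(P0[:,1]<-.025)&(P0[:,1]>-.09)&(P0[:,2]>.07)
    q=P0[b];print("bar0",len(q),np.percentile(q,[5,50,95],0).round(4).tolist(), [ (lo,np.median(q[(q[:,1]>lo)&(q[:,1]<lo+.02)],0).round(4).tolist()) for lo in(-.085,-.065,-.045)])
a=cv2.resize(t["color"][150:280,220:380],None,fx=4,fy=4,interpolation=cv2.INTER_CUBIC);cv2.imwrite("pics/m2.png",a)
E
```

```text
s 0.1 94 [[0.048, -0.071, 0.104], [0.077, -0.053, 0.129]]
s 0.13 55 [[0.049, -0.058, 0.131], [0.079, -0.053, 0.15]]
s 0.16 1017 [[-0.02, -0.094, 0.167], [0.153, -0.03, 0.2]]
s 0.2 1367 [[-0.025, -0.092, 0.201], [0.155, -0.03, 0.247]]
bar0 122 [[0.0569, -0.0809, 0.0923], [0.0616, -0.0548, 0.0971], [0.0645, -0.0278, 0.0997]] [(-0.085, [0.0615, -0.0747, 0.0981]), (-0.065, [0.0615, -0.0557, 0.0969]), (-0.045, [0.062, -0.0356, 0.0971])]
t 0.16 7 [[-0.012, -0.1, 0.176], [0.15, -0.04, 0.198]]
t 0.2 87 [[-0.033, -0.099, 0.203], [0.152, -0.032, 0.211]]
bar0 108 [[0.0528, -0.0823, 0.0939], [0.0569, -0.0559, 0.0976], [0.0617, -0.0288, 0.1013]] [(-0.085, [0.0572, -0.0746, 0.0979]), (-0.065, [0.0569, -0.0554, 0.0972]), (-0.045, [0.0569, -0.0345, 0.0977])]
```

View pics/m2.png

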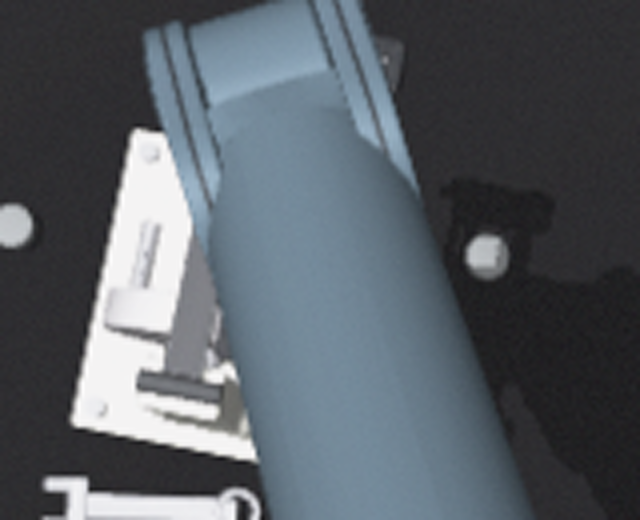

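The top view shows only the arm over the stand. The scene cloud puts the gripper's body bottom at z_s≈0.167, where I expected 0.143. I'll see where the fingertips really end.

```bash
python3 - <<'E'
from h import *
s=np.load("scene1.npz");s0=np.load("scene0.npz")
P=(cloud(s)-AX)@R3
for v in range(226,252,2):
    print(v,[tuple((P[v,u]*1000).astype(int).tolist()) if abs(s["range_z"][v,u]-s0["range_z"][v,u])>.008 else '-' for u in range(320,342,3)])
E
```

```text
226 [(152, -42, 195), (154, -35, 199), (150, -31, 198), (139, -30, 192), (73, -54, 144), (60, -54, 135), (47, -53, 128), '-']
228 [(153, -41, 192), (155, -34, 196), (152, -29, 195), (140, -29, 188), (75, -53, 140), (57, -55, 129), (46, -53, 122), '-']
230 [(146, -45, 182), (147, -38, 184), (151, -30, 190), (140, -29, 183), (74, -53, 135), (55, -56, 122), '-', '-']
232 [(145, -45, 177), (145, -39, 178), (145, -33, 181), (139, -29, 178), (74, -53, 130), (56, -55, 118), '-', '-']
234 [(145, -45, 172), (146, -38, 174), (146, -32, 177), (139, -29, 173), (74, -53, 125), (56, -55, 112), '-', '-']
236 [(145, -45, 167), (145, -39, 169), (146, -32, 172), (137, -30, 168), (74, -53, 120), (56, -54, 108), (-217, -170, -105), '-']
238 ['-', (74, -74, 107), (145, -32, 167), (73, -60, 111), (74, -53, 115), (57, -54, 103), '-', '-']
240 ['-', '-', '-', (74, -60, 107), (72, -54, 108), '-', '-', '-']
242 ['-', '-', '-', '-', '-', '-', '-', '-']
244 [(-164, -200, -109), '-', '-', '-', '-', '-', '-', '-']
246 ['-', '-', (-153, -176, -100), '-', '-', '-', '-', '-']
248 ['-', '-', '-', '-', '-', '-', '-', (-173, -140, -107)]
250 ['-', '-', '-', '-', '-', '-', '-', '-']
```

The fingertips are really at z_s≈0.103 (world 0.208), about 24 mm higher than the reported pose implies, while x and y agree. I'll check whether the start picture shows the same offset.

```bash
python3 - <<'E'
from h import *
from plant import manip
s=np.load("scene0.npz");P=cloud(s)
tcp=np.array([.271,-.5905,.232]);a=np.array([.418,-.909,0]);b=np.array([-.909,-.418,0])
k=(s["range_z"]>0)&(np.abs((P-tcp)@b)<.06)&(np.abs((P-tcp)@a)<.12)&(P[...,2]>.13)&(P[...,2]<.4)
q=P[k];L=np.c_[(q-tcp)@a,(q-tcp)@b,q[:,2]-.232]
for lo in np.arange(-.06,.12,.01):
    m=L[(L[:,2]>=lo)&(L[:,2]<lo+.01)]
    if len(m): print(lo.round(2),len(m),np.percentile(m,[3,97],0)[:,:2].round(3).tolist())
print(proj(s,[tcp,tcp-[0,0,.017]]),{k:np.round(v,3) for k,v in manip.sense().items()})
print([x for x in dir(manip) if x[0]!='_'])
E
```

```text
-0.06 23 [[0.105, 0.038], [0.119, 0.057]]
-0.05 27 [[0.102, 0.04], [0.119, 0.059]]
-0.04 23 [[0.105, 0.043], [0.117, 0.06]]
-0.03 19 [[0.11, 0.04], [0.12, 0.059]]
-0.02 3 [[0.115, 0.055], [0.119, 0.059]]
0.0 13 [[-0.053, -0.012], [0.053, 0.001]]
0.01 48 [[-0.058, -0.014], [0.056, 0.004]]
0.02 46 [[-0.059, -0.013], [0.057, 0.003]]
0.03 46 [[-0.061, -0.013], [0.059, 0.005]]
0.04 55 [[-0.061, -0.015], [0.058, 0.006]]
0.05 48 [[-0.062, -0.015], [0.06, 0.004]]
0.06 31 [[-0.07, -0.029], [0.063, 0.001]]
0.07 90 [[-0.086, -0.038], [0.083, 0.026]]
0.08 294 [[-0.083, -0.037], [0.079, 0.021]]
0.09 188 [[-0.09, -0.038], [0.085, -0.009]]
0.1 306 [[-0.093, -0.037], [0.085, 0.02]]
0.11 438 [[-0.091, -0.035], [0.089, 0.027]]
[[147.63480093 139.23857157]
 [148.84983321 144.92177684]] {'time_s': np.float64(5.2), 'q': array([ 0.266,  0.442, -0.448,  1.819,  0.232,  0.933, -0.493]), 'joint_vel': array([-0.   , -0.001, -0.001, -0.001, -0.   , -0.   ,  0.001]), 'tau': array([ 2.0000e-03, -4.7211e+01, -4.3730e+00, -2.2512e+01, -4.9000e-02,
       -2.1000e-02, -0.0000e+00]), 'eef_pos': array([0.549, 0.   , 0.201]), 'eef_rot': array([ 0.995, -0.104, -0.   , -0.   ]), 'ft_force': array([ 0.293, -0.745,  0.565]), 'moment': array([-0.074, -0.057,  0.006]), 'finger_gap': np.float64(0.001)}
['PlanningError', 'finish_job', 'read_camera', 'sense', 'tip_reach']
```

The offset is the same at the start, so it's a constant error of about 23 mm along tool z in the reported TCP; the pads sit that much higher. I'll correct for it: open, go down another 27 mm, then pinch.

Request:
play_rows:
  moves: [0,0,0,0,0,0,0.5,0,0,0,0,0,0,0.5,0,0,0,0,0,0,0.5,0,0,0,0,0,0,0.5,0,0,0.36,0,0,0,0.5,0,0,0.36,0,0,0,0.5,0,0,0.36,0,0,0,0.5,0,0,0,0,0,0,0.3,0,0,0,0,0,0,0.1,0,0,0,0,0,0,0]
  squeeze: 15

```text
time_s: 6.45
eef_pos: [0.5489, 0.0002, 0.1747]
eef_rot: [0.995, -0.104, 0.0, -0.0]
ft_force: [1.1, 0.8, 0.0]
finger_gap: 0.0163
```

Request:
play_rows:
  moves: [0,0,0,0,0,0,0,0,0,0,0,0,0,0,0,0,0,0,0,0,0]

```text
time_s: 6.82
eef_pos: [0.547, 0.0006, 0.1745]
eef_rot: [0.995, -0.104, -0.002, 0.0]
ft_force: [-6.2, 2.0, 5.2]
finger_gap: 0.0086
```

Pinched (8.6 mm on a 10 mm bar). I'll carry the bar round its 105 mm circle.

Request:
play_rows:
  moves: [-0.02,0,-0.44,0,0,0,0,-0.07,0,-0.44,0,0,0,0,-0.11,0,-0.42,0,0,0,0,-0.16,0,-0.41,0,0,0,0,-0.2,0,-0.39,0,0,0,0,-0.24,0,-0.37,0,0,0,0,-0.28,0,-0.34,0,0,0,0,-0.31,0,-0.31,0,0,0,0,-0.34,0,-0.28,0,0,0,0,-0.37,0,-0.24,0,0,0,0]

```text
time_s: 8.07
eef_pos: [0.4927, 0.0123, 0.2631]
eef_rot: [0.995, -0.103, -0.005, -0.0]
ft_force: [-6.3, 4.4, -16.8]
finger_gap: 0.0076
```

Request:
play_rows:
  moves: [-0.39,0,-0.2,0,0,0,0,-0.41,0,-0.16,0,0,0,0,-0.43,0,-0.11,0,0,0,0,-0.44,0,-0.07,0,0,0,0,-0.44,0,-0.02,0,0,0,0,-0.44,0,0.02,0,0,0,0,-0.44,0,0.07,0,0,0,0,-0.42,0,0.12,0,0,0,0]

```text
time_s: 9.07
eef_pos: [0.4152, 0.0291, 0.2748]
eef_rot: [0.995, -0.104, 0.002, -0.001]
ft_force: [5.0, 1.8, -11.9]
finger_gap: 0.0088
```

Request:
play_rows:
  moves: [0,0,0,0,0,0,1,0,0,0,0,0,0,1,0,0,0,0,0,0,1,0,0,0,0,0,0,1,0,0,0,0,0,0,1,0,0,-0.5,0,0,0,1,0,0,-0.7,0,0,0,1,0,0,-0.7,0,0,0,1,0,0,-0.7,0,0,0,1]

```text
time_s: 10.2
eef_pos: [0.4141, 0.0288, 0.3406]
eef_rot: [0.995, -0.104, 0.0, -0.0]
ft_force: [0.8, -0.3, -0.1]
finger_gap: 0.0881
```

```bash
python3 - <<'E'
from h import *
from plant import manip
st=manip.sense();print(S(st["eef_pos"]),st["q"].round(2),to(st,[.04,-.0296,.23]))
s=manip.read_camera("scene");np.savez("scene2.npz",**s)
P=(cloud(s)-AX)@R3
k=(s["range_z"]>0)&(abs(P[...,1])<.012)&(P[...,2]>.1)&(P[...,0]<-.05)&(P[...,0]>-.3)
q=P[k];print(len(q),q[::max(1,len(q)//12)].round(3).tolist())
cv2.imwrite("pics/m3.png",cv2.resize(s["color"][150:330,280:440],None,fx=3,fy=3,interpolation=cv2.INTER_CUBIC))
E
```

```text
[-0.0771589  -0.06420786  0.23562464] [ 0.34  0.03 -0.52  1.95  0.02  1.16 -0.4 ] [ 4.69 -1.37  0.23]
526 [[-0.057, -0.011, 0.545], [-0.183, -0.008, 0.163], [-0.163, -0.002, 0.151], [-0.152, 0.005, 0.148], [-0.143, 0.002, 0.141], [-0.132, 0.009, 0.137], [-0.122, 0.01, 0.133], [-0.1, -0.01, 0.125], [-0.093, -0.009, 0.118], [-0.084, -0.007, 0.113], [-0.07, -0.009, 0.11], [-0.072, 0.01, 0.107], [-0.059, 0.011, 0.104]]
```

View pics/m3.png

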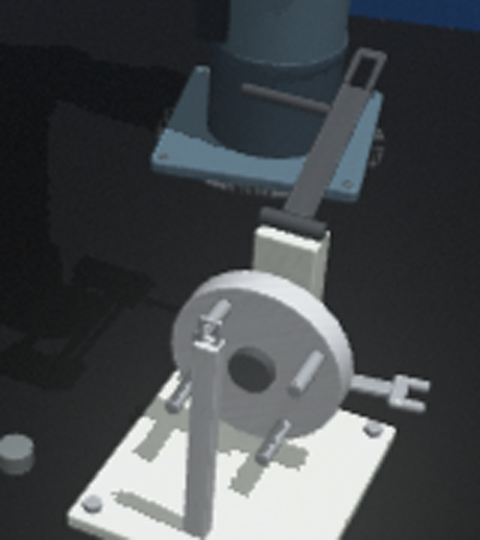

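The picture shows the hasp lying back over the pillar (slope ≈2.7 rad), the plate unmoved and all four pins in view: (215,315) at the top, (305,372), (272,440), (180,392). Now I'll get the pin angle from depth.

```bash
cat >> h.py <<'E'
def plate_angle(d,verbose=0):
    P=(cloud(d)-AX)@R3
    k=(d["range_z"]>0)&(P[...,0]>.02)&(P[...,0]<.054)
    q=P[k];r=np.hypot(q[:,1],q[:,2]);q=q[(r>.044)&(r<.068)]
    a=np.degrees(np.arctan2(-q[:,1],q[:,2]))
    if verbose: print(np.histogram(a,np.arange(-180,181,10)))
    m=np.angle(np.exp(4j*np.radians(a)));z=np.exp(1j*m)
    c=np.angle(z.mean())
    for _ in range(5):
        w=abs(np.angle(np.exp(1j*(m-c))))<np.radians(4*14); c=np.angle(z[w].mean())
    return np.degrees(c)/4%90,w.sum(),q[w]
E
python3 - <<'E'
from h import *
s=np.load("scene2.npz");a,n,q=plate_angle(s,1);print(a,n)
an=np.degrees(np.arctan2(-q[:,1],q[:,2]))
for k in range(4):
    w=abs((an-a-90*k+180)%360-180)<15
    if w.sum():print(k,w.sum(),q[w].mean(0).round(4),np.median(an[w]).round(1),np.hypot(q[w,1],q[w,2]).mean().round(4))
E
```

```text
(array([ 0,  0, 12, 50,  0,  0,  0,  0,  0,  0,  0, 12, 48,  0,  0,  0,  0,
        0,  0,  0, 37,  4,  0,  0,  0,  0,  0,  0,  0, 34, 19,  0,  0,  0,
        0,  0]), array([-180, -170, -160, -150, -140, -130, -120, -110, -100,  -90,  -80,
        -70,  -60,  -50,  -40,  -30,  -20,  -10,    0,   10,   20,   30,
         40,   50,   60,   70,   80,   90,  100,  110,  120,  130,  140,
        150,  160,  170,  180]))
30.70901418270945 216
0 41 [ 0.0354 -0.025   0.0512] 25.0 0.057
1 53 [ 0.0403 -0.0459 -0.0249] 117.7 0.0523
2 62 [ 0.038   0.0295 -0.0441] -145.4 0.0531
3 60 [0.0384 0.0494 0.0318] -56.4 0.0588
```

Pin A is at about +30.5° (after removing the visible-surface bias) and pin D at -59.5°. Next I go over the plate and turn the tool so the jaws close along the stand's y.

Request:
play_rows:
  moves: [0.92,-0.29,0,0,0,0,0.5,0.92,-0.29,0,0,0,0,0.5,0.92,-0.29,0,0,0,0,0.5,0.92,-0.29,0,0,0,0,0.5,0.92,-0.29,0,0,0,0,0.5,0,0,0,0,0,0.94,0.5,0,0,0,0,0,0.94,0.5,0,0,0,0,0,0.94,0.5,0,0,0,0,0,0.94,0.5,0,0,0,0,0,0.94,0.5]

```text
time_s: 11.5
eef_pos: [0.534, 0.0404, 0.3394]
eef_rot: [0.926, -0.379, 0.0, -0.0]
ft_force: [0.2, 0.0, 0.1]
finger_gap: 0.0442
```

Request:
play_rows:
  moves: [0,0,0,0,0,0.94,0.5,0,0,0,0,0,0.94,0.5,0,0,0,0,0,0.94,0.5,0,0,0,0,0,0.94,0.5,0,0,0,0,0,0.94,0.5,0,0,0,0,0,0.94,0.5,0,0,0,0,0,0.94,0.5,0,0,0,0,0,0.94,0.5,0,0,0,0,0,0.94,0.5,0,0,0,0,0,0,0.5]

```text
time_s: 12.75
eef_pos: [0.534, 0.0404, 0.3394]
eef_rot: [-0.627, 0.779, -0.0, 0.0]
ft_force: [0.0, 0.1, -0.7]
finger_gap: 0.0441
```

```bash
cat >> h.py <<'E'
OFF=np.array([0,0,-.025])  # reported TCP relative to true grasp point (stand axes, tool down)
def pin(deg,x=.038,dz=.003): a=np.radians(deg); return np.array([x,-.055*np.sin(a),.055*np.cos(a)+dz])
def G(st): return S(st["eef_pos"])-OFF  # true grasp point, stand axes
E
python3 - <<'E'
from h import *
from plant import manip
st=manip.sense();M=Q(st["eef_rot"]);print((R3.T@M).round(3),st["q"].round(2),"G",G(st).round(4),"to pinA",to(st,pin(30.5)+OFF),st["ft_force"],st["finger_gap"])
E
```

```text
[[-0.005 -1.     0.   ]
 [-1.     0.005  0.   ]
 [-0.    -0.    -1.   ]] [ 0.07  0.25 -0.28  1.7   0.08  1.2  -2.02] G [ 0.0376 -0.0277  0.2594] to pinA [ 0.01 -0.01  8.36] [ 0.0376512   0.13770584 -0.70335562] 0.044109464597517536
```

Request:
play_rows:
  moves: [0,0,1,0,0,0,0.5,0,0,1,0,0,0,0.5,0,0,1,0,0,0,0.5,0,0,1,0,0,0,0.5,0,0,1,0,0,0,0.5,0,0,1,0,0,0,0.5,0,0,1,0,0,0,0.5,0,0,0.7,0,0,0,0.4,0,0,0.66,0,0,0,0.3,0,0,0,0,0,0,0.19]

```text
time_s: 14.0
eef_pos: [0.5332, 0.0403, 0.1292]
eef_rot: [-0.627, 0.779, 0.001, -0.001]
ft_force: [0.1, -0.2, 0.8]
finger_gap: 0.019
```

Request:
play_rows:
  moves: [0,0,0,0,0,0,0.19,0,0,0,0,0,0,0.19,0,0,0,0,0,0,0.19,0,0,0,0,0,0,0.19]

```text
time_s: 14.5
eef_pos: [0.5341, 0.0404, 0.1304]
eef_rot: [-0.626, 0.78, -0.0, 0.0]
ft_force: [0.4, 0.1, -0.2]
finger_gap: 0.017
```

```bash
python3 - <<'E'
from h import *
from plant import manip
st=manip.sense();print("G",G(st).round(4),"to pinA",to(st,pin(30.5)+OFF),R3.T@st["ft_force"],st["finger_gap"])
s=manip.read_camera("scene");np.savez("scene3.npz",**s);a,n,q=plate_angle(s);print(a,n)
cv2.imwrite("pics/m4.png",cv2.resize(s["color"][190:330,290:430],None,fx=4,fy=4,interpolation=cv2.INTER_CUBIC))
E
```

```text
G [ 0.0377 -0.0278  0.0504] to pinA [ 0.   -0.01  0.  ] [ 0.39761688  0.23768515 -0.22126534] 0.01700306413070216
32.29676461437614 236
```

View pics/m4.png

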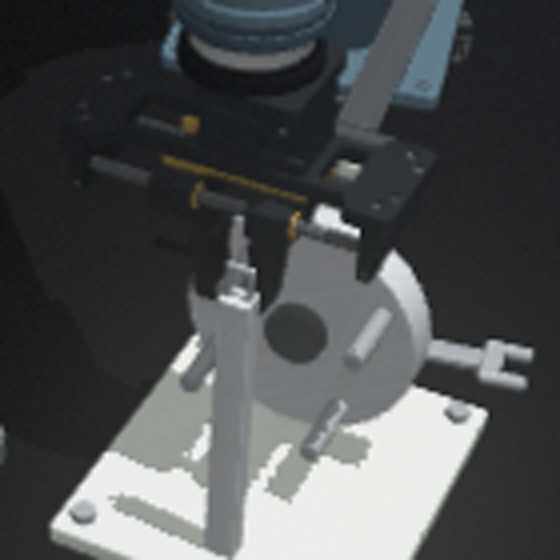

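The fingers stand loosely about pin A (gap 17 mm), and the plate is unmoved. First slow sweep: pin A from +30° over the top, one force sample at the end of each call.

Request:
play_rows:
  moves: [-0.067,0,-0.038,0,0,0,0.19,-0.068,0,-0.035,0,0,0,0.19,-0.069,0,-0.033,0,0,0,0.19,-0.07,0,-0.031,0,0,0,0.19,-0.071,0,-0.028,0,0,0,0.19,-0.072,0,-0.026,0,0,0,0.19]

```text
time_s: 15.3
eef_pos: [0.5361, 0.0496, 0.1353]
eef_rot: [-0.626, 0.78, -0.0, -0.001]
ft_force: [-1.7, -4.1, 4.7]
finger_gap: 0.0169
```

```bash
cat >> h.py <<'E'
def torque(st,deg=None):
    F=-(R3.T@st["ft_force"]); g=G(st)
    y=g[1]; 
    a=deg if deg is not None else np.degrees(np.arcsin(np.clip(-y/.055,-1,1)))
    ar=np.radians(a); return a,(-.055*np.sin(ar))*F[2]-.055*np.cos(ar)*F[1],F
E
python3 -c "
from h import *
from plant import manip
st=manip.sense();print('G',G(st).round(4),torque(st),st['moment'].round(3),st['finger_gap'])"
```

```text
G [ 0.0378 -0.0183  0.0553] (np.float64(19.439912567120967), np.float64(-0.1392449702355026), array([ 0.85467917,  4.32902386, -4.65871287])) [-0.941  0.397 -0.008] 0.016891251740713
```

Request:
play_rows:
  moves: [-0.073,0,-0.023,0,0,0,0.19,-0.074,0,-0.021,0,0,0,0.19,-0.075,0,-0.018,0,0,0,0.19,-0.075,0,-0.015,0,0,0,0.19]

```text
time_s: 15.8
eef_pos: [0.5379, 0.0582, 0.1369]
eef_rot: [-0.626, 0.779, 0.0, 0.0]
ft_force: [-0.4, -3.7, 2.3]
finger_gap: 0.0165
```

```bash
python3 -c "
from h import *
from plant import manip
st=manip.sense();print('G',G(st).round(4),torque(st),st['moment'].round(3),st['finger_gap'])
s=manip.read_camera('scene');print(plate_angle(s)[:2]);st=manip.sense();print('G',G(st).round(4),torque(st))"
```

```text
G [ 0.0378 -0.0095  0.0569] (np.float64(9.956780304558565), np.float64(-0.1783736650114094), array([-0.38208314,  3.70034588, -2.32182307])) [-0.62   0.083 -0.019] 0.01645540194254422
(np.float64(14.355277430163833), np.int64(250))
G [ 0.0377 -0.0091  0.0569] (np.float64(9.538540798442027), np.float64(-0.13422015826588504), array([-0.25649892,  2.9695524 , -2.94566983]))
```

Request:
play_rows:
  moves: [-0.076,0,-0.013,0,0,0,0.19,-0.076,0,-0.01,0,0,0,0.19,-0.076,0,-0.007,0,0,0,0.19,-0.077,0,-0.005,0,0,0,0.19,-0.077,0,-0.002,0,0,0,0.19,-0.077,0,0.001,0,0,0,0.19]

```text
time_s: 16.6
eef_pos: [0.5401, 0.0692, 0.1377]
eef_rot: [-0.626, 0.78, 0.0, -0.0]
ft_force: [-0.1, -2.5, 2.0]
finger_gap: 0.0168
```

```bash
cat > m.py <<'E'
from h import *
from plant import manip
st=manip.sense();g=G(st);F=-(R3.T@st["ft_force"])
s=manip.read_camera("scene");a,n,_=plate_angle(s)
print('t',st["time_s"].round(2),'G',g.round(4),'F on plate',F.round(2),'phi finger',np.degrees(np.arcsin(-g[1]/.055)).round(1),'cam',a.round(1),n,'mom',(R3.T@st["moment"]).round(3))
E
python3 m.py
```

```text
Traceback (most recent call last):
  File "m.py", line 5, in <module>
    print('t',st["time_s"].round(2),'G',g.round(4),'F on plate',F.round(2),'phi finger',np.degrees(np.arcsin(-g[1]/.055)).round(1),'cam',a.round(1),n,'mom',(R3.T@st["moment"]).round(3))
              ^^^^^^^^^^^^^^^^^^
AttributeError: 'float' object has no attribute 'round'
```

Request:
play_rows:
  moves: [-0.077,0,0.003,0,0,0,0.19,-0.077,0,0.006,0,0,0,0.19,-0.076,0,0.009,0,0,0,0.19,-0.076,0,0.011,0,0,0,0.19,-0.075,0,0.014,0,0,0,0.19,-0.075,0,0.017,0,0,0,0.19,-0.074,0,0.019,0,0,0,0.19]

```text
time_s: 17.52
eef_pos: [0.5431, 0.0821, 0.1357]
eef_rot: [-0.626, 0.78, 0.0, 0.0]
ft_force: [0.2, -1.3, 1.7]
finger_gap: 0.0169
```

```bash
python3 m.py
```

```text
Traceback (most recent call last):
  File "m.py", line 5, in <module>
    print('t',st["time_s"].round(2),'G',g.round(4),'F on plate',F.round(2),'phi finger',np.degrees(np.arcsin(-g[1]/.055)).round(1),'cam',a.round(1),n,'mom',(R3.T@st["moment"]).round(3))
              ^^^^^^^^^^^^^^^^^^
AttributeError: 'float' object has no attribute 'round'
```

Request:
play_rows:
  moves: [-0.074,0,0.022,0,0,0,0.19,-0.073,0,0.024,0,0,0,0.19,-0.072,0,0.027,0,0,0,0.19,-0.071,0,0.029,0,0,0,0.19,-0.07,0,0.032,0,0,0,0.19,-0.069,0,0.034,0,0,0,0.19,-0.067,0,0.037,0,0,0,0.19]

```text
time_s: 18.45
eef_pos: [0.5457, 0.0942, 0.1306]
eef_rot: [-0.626, 0.78, 0.0, -0.0]
ft_force: [0.1, -0.9, 1.3]
finger_gap: 0.0164
```

```bash
python3 m.py
```

```text
Traceback (most recent call last):
  File "m.py", line 5, in <module>
    print('t',st["time_s"].round(2),'G',g.round(4),'F on plate',F.round(2),'phi finger',np.degrees(np.arcsin(-g[1]/.055)).round(1),'cam',a.round(1),n,'mom',(R3.T@st["moment"]).round(3))
              ^^^^^^^^^^^^^^^^^^
AttributeError: 'float' object has no attribute 'round'
```

Request:
play_rows:
  moves: [-0.066,0,0.039,0,0,0,0.19,-0.065,0,0.041,0,0,0,0.19,-0.063,0,0.043,0,0,0,0.19,-0.062,0,0.046,0,0,0,0.19,-0.06,0,0.048,0,0,0,0.19,-0.058,0,0.05,0,0,0,0.19]

```text
time_s: 19.25
eef_pos: [0.5477, 0.1032, 0.1239]
eef_rot: [-0.626, 0.78, -0.0, -0.0]
ft_force: [-0.9, -1.6, 0.1]
finger_gap: 0.0167
```

```bash
sed -i "s/st\[\"time_s\"\].round(2)/st['time_s']/; s/a.round(1)/round(float(a),1)/" m.py; python3 m.py
```

```text
t 19.25 G [0.0379 0.0366 0.0439] F on plate [ 0.55  1.76 -0.05] phi finger -41.7 cam 55.5 226 mom [-0.313  0.043 -0.026]
```

Request:
play_rows:
  moves: [-0.057,0,0.052,0,0,0,0.19,-0.055,0,0.054,0,0,0,0.19,-0.053,0,0.056,0,0,0,0.19,-0.051,0,0.058,0,0,0,0.19,-0.049,0,0.06,0,0,0,0.19]

```text
time_s: 19.92
eef_pos: [0.5492, 0.1097, 0.1169]
eef_rot: [-0.626, 0.78, 0.0, -0.0]
ft_force: [-1.0, -2.6, 1.3]
finger_gap: 0.0171
```

```bash
python3 m.py
```

```text
t 19.925 G [0.038  0.0431 0.0369] F on plate [ 0.44  2.78 -1.27] phi finger -51.7 cam 46.1 235 mom [-0.425  0.001  0.022]
```

Torques so far show gravity helping the negative turn, strongest with pin A near -18°. So the heavy side is on +y and sinking. I'll regrasp on the next pin (B, now at about +45°) and go on.

Request:
play_rows:
  moves: [0,0,0,0,0,0,0.35,0,0,-0.8,0,0,0,0.4,0,0,-0.8,0,0,0,0.4,0.82,0,0,0,0,0,0.4,0.83,0,0,0,0,0,0.4,0.83,0,0,0,0,0,0.4,0.83,0,0,0,0,0,0.4,0,0,0.7,0,0,0,0.4,0,0,0.74,0,0,0,0.4,0,0,0,0,0,0,0.19]

```text
time_s: 21.22
eef_pos: [0.5296, 0.0292, 0.1187]
eef_rot: [-0.627, 0.779, 0.001, -0.002]
ft_force: [0.2, 0.1, 0.2]
finger_gap: 0.0275
```

Request:
play_rows:
  moves: [0,0,0,0,0,0,0.19,0,0,0,0,0,0,0.19,0,0,0,0,0,0,0.19]

```text
time_s: 21.6
eef_pos: [0.5317, 0.029, 0.1214]
eef_rot: [-0.626, 0.78, -0.0, 0.0]
ft_force: [-0.3, -0.3, 0.4]
finger_gap: 0.0165
```

```bash
python3 m.py
```

```text
t 21.6 G [ 0.0378 -0.0394  0.0414] F on plate [ 0.24  0.37 -0.4 ] phi finger 45.8 cam 46.2 202 mom [ 0.03   0.044 -0.01 ]
```

Request:
play_rows:
  moves: [-0.054,0,-0.054,0,0,0,0.19,-0.056,0,-0.052,0,0,0,0.19,-0.058,0,-0.05,0,0,0,0.19,-0.06,0,-0.048,0,0,0,0.19,-0.061,0,-0.046,0,0,0,0.19,-0.063,0,-0.044,0,0,0,0.19,-0.065,0,-0.042,0,0,0,0.19,-0.066,0,-0.039,0,0,0,0.19]

```text
time_s: 22.65
eef_pos: [0.5336, 0.0389, 0.1306]
eef_rot: [-0.626, 0.78, -0.001, -0.001]
ft_force: [-2.7, -6.8, 5.9]
finger_gap: 0.0169
```

```bash
python3 m.py
```

```text
t 22.65 G [ 0.0375 -0.0293  0.0506] F on plate [ 1.16  7.25 -5.87] phi finger 32.2 cam 38.0 234 mom [-1.471  0.212  0.044]
```

Request:
play_rows:
  moves: [-0.067,0,-0.037,0,0,0,0.19,-0.069,0,-0.035,0,0,0,0.19,-0.07,0,-0.032,0,0,0,0.19,-0.071,0,-0.03,0,0,0,0.19,-0.072,0,-0.027,0,0,0,0.19,-0.073,0,-0.025,0,0,0,0.19]

```text
time_s: 23.45
eef_pos: [0.5365, 0.0492, 0.1356]
eef_rot: [-0.626, 0.78, -0.001, -0.0]
ft_force: [-0.4, -6.8, 5.9]
finger_gap: 0.0167
```

```bash
python3 m.py
```

```text
t 23.45 G [ 0.0383 -0.0186  0.0556] F on plate [-1.05  6.73 -5.9 ] phi finger 19.7 cam 24.8 243 mom [-1.337  0.021  0.008]
```

Request:
play_rows:
  moves: [-0.074,0,-0.022,0,0,0,0.19,-0.074,0,-0.02,0,0,0,0.19,-0.075,0,-0.017,0,0,0,0.19,-0.075,0,-0.014,0,0,0,0.19,-0.076,0,-0.012,0,0,0,0.19,-0.076,0,-0.009,0,0,0,0.19]

```text
time_s: 24.25
eef_pos: [0.5391, 0.0608, 0.138]
eef_rot: [-0.626, 0.78, -0.001, -0.0]
ft_force: [-1.1, -5.0, 5.3]
finger_gap: 0.0169
```

```bash
python3 m.py
```

```text
t 24.25 G [ 0.0384 -0.0067  0.058 ] F on plate [-0.01  5.06 -5.25] phi finger 7.0 cam 10.9 264 mom [-1.075 -0.004  0.029]
```

Request:
play_rows:
  moves: [-0.077,0,-0.006,0,0,0,0.19,-0.077,0,-0.004,0,0,0,0.19,-0.077,0,-0.001,0,0,0,0.19,-0.077,0,0.002,0,0,0,0.19,-0.077,0,0.004,0,0,0,0.19,-0.076,0,0.007,0,0,0,0.19]

```text
time_s: 25.05
eef_pos: [0.5415, 0.0724, 0.1377]
eef_rot: [-0.626, 0.78, -0.001, -0.0]
ft_force: [-0.6, -3.8, 4.0]
finger_gap: 0.0168
```

```bash
python3 m.py
```

```text
t 25.05 G [0.0383 0.0051 0.0577] F on plate [-0.23  3.82 -3.96] phi finger -5.3 cam 89.8 286 mom [-0.964 -0.027  0.037]
```

Request:
play_rows:
  moves: [-0.076,0,0.01,0,0,0,0.19,-0.076,0,0.012,0,0,0,0.19,-0.075,0,0.015,0,0,0,0.19,-0.075,0,0.018,0,0,0,0.19,-0.074,0,0.02,0,0,0,0.19,-0.073,0,0.023,0,0,0,0.19]

```text
time_s: 25.85
eef_pos: [0.5437, 0.0834, 0.1351]
eef_rot: [-0.626, 0.78, -0.0, -0.0]
ft_force: [-0.1, -6.0, 4.9]
finger_gap: 0.0167
```

```bash
python3 m.py
```

```text
t 25.85 G [0.0382 0.0163 0.0551] F on plate [-1.19  5.89 -4.94] phi finger -17.3 cam 78.5 274 mom [-1.1   -0.081 -0.053]
```

Request:
play_rows:
  moves: [-0.073,0,0.025,0,0,0,0.19,-0.072,0,0.028,0,0,0,0.19,-0.071,0,0.03,0,0,0,0.19,-0.069,0,0.033,0,0,0,0.19,-0.068,0,0.035,0,0,0,0.19,-0.067,0,0.037,0,0,0,0.19]

```text
time_s: 26.65
eef_pos: [0.5457, 0.0936, 0.1302]
eef_rot: [-0.626, 0.78, -0.0, -0.0]
ft_force: [-1.4, -5.7, 4.5]
finger_gap: 0.0173
```

```bash
python3 m.py
```

```text
t 26.65 G [0.038  0.0267 0.0502] F on plate [ 0.14  5.82 -4.53] phi finger -29.0 cam 67.3 240 mom [-1.078  0.007  0.025]
```

```bash
cat > fit.py <<'E'
import numpy as np
from scipy.optimize import least_squares
# (theta of pin A, pin phi, Fy, Fz, dir)
D=[(24,24,4.33,-4.66,-1),(14.4,14.4,3.7,-2.32,-1),(2.5,2.5,2.47,-2.,-1),(-10.5,-10.5,1.23,-1.7,-1),(-23,-23,.86,-1.3,-1),(-34.5,-34.5,1.76,-.05,-1),(-43.9,-43.9,2.78,-1.27,-1),
(-52,38,7.25,-5.87,-1),(-65.2,24.8,6.73,-5.9,-1),(-79.1,10.9,5.06,-5.25,-1),(-90.2,-.2,3.82,-3.96,-1),(-101.5,-11.5,5.89,-4.94,-1),(-112.7,-22.7,5.82,-4.53,-1)]
import sys
for a in sys.argv[1:]: D.append(eval(a))
D=np.array(D,float);p=np.radians(D[:,1])
T=(-.055*np.sin(p)+.006*D[:,4])*D[:,3]-.055*np.cos(p)*D[:,2]
g=.3*D[:,4]-T
print(np.c_[D[:,0],g].round(3).tolist())
th=np.radians(D[:,0])
for fr in(0,1):
    f=lambda x:(x[0]*np.sin(th+x[1])-g-(x[2]*D[:,4] if fr else 0))
    r=least_squares(f,[.23,np.radians(-72)]+[0]*fr,loss='soft_l1',f_scale=.02)
    print("A",r.x[0].round(3),"delta",np.degrees(r.x[1]).round(1),r.x[2:],"bottom at thetaA",(-180-np.degrees(r.x[1])).round(1),"res",r.fun.round(3) if 0 else np.std(f(r.x)).round(3))
E
python3 fit.py
```

```text
[[24.0, -0.215], [14.4, -0.149], [2.5, -0.181], [-10.5, -0.227], [-23.0, -0.236], [-34.5, -0.219], [-43.9, -0.149], [-52.0, -0.22], [-65.2, -0.135], [-79.1, -0.113], [-90.2, -0.113], [-101.5, 0.042], [-112.7, 0.064]]
A 0.228 delta -76.4 [] bottom at thetaA -103.6 res 0.036
A 0.287 delta -67.5 [0.06043634] bottom at thetaA -112.5 res 0.036
```

Fit puts the bottom at pin A ≈ -104° (pin B ≈ -14°), or -112° if friction is left free. I'll sweep a little further, then come back in the opposite sense to cancel friction.

Request:
play_rows:
  moves: [-0.066,0,0.04,0,0,0,0.19,-0.064,0,0.042,0,0,0,0.19,-0.063,0,0.044,0,0,0,0.19,-0.061,0,0.046,0,0,0,0.19,-0.06,0,0.049,0,0,0,0.19,-0.058,0,0.051,0,0,0,0.19]

```text
time_s: 27.45
eef_pos: [0.5476, 0.1023, 0.1233]
eef_rot: [-0.626, 0.78, -0.0, -0.001]
ft_force: [-1.6, -6.5, 3.6]
finger_gap: 0.017
```

```bash
python3 m.py
```

```text
t 27.45 G [0.038  0.0356 0.0433] F on plate [ 0.19  6.7  -3.58] phi finger -40.4 cam 56.8 214 mom [-1.233 -0.017  0.033]
```

Request:
play_rows:
  moves: [0.058,0,-0.051,0,0,0,0.19,0.06,0,-0.049,0,0,0,0.19,0.061,0,-0.046,0,0,0,0.19,0.063,0,-0.044,0,0,0,0.19,0.064,0,-0.042,0,0,0,0.19,0.066,0,-0.04,0,0,0,0.19,0.067,0,-0.037,0,0,0,0.19,0.068,0,-0.035,0,0,0,0.19,0.069,0,-0.033,0,0,0,0.19]

```text
time_s: 28.62
eef_pos: [0.5451, 0.0911, 0.1334]
eef_rot: [-0.627, 0.779, 0.0, 0.001]
ft_force: [0.1, 6.5, 1.5]
finger_gap: 0.0169
```

```bash
python3 m.py
```

```text
t 28.625 G [0.0379 0.0241 0.0534] F on plate [ 1.3  -6.35 -1.47] phi finger -26.0 cam 63.3 216 mom [1.421 0.234 0.047]
```

Request:
play_rows:
  moves: [0.071,0,-0.03,0,0,0,0.19,0.072,0,-0.028,0,0,0,0.19,0.073,0,-0.025,0,0,0,0.19,0.073,0,-0.023,0,0,0,0.19,0.074,0,-0.02,0,0,0,0.19]

```text
time_s: 29.3
eef_pos: [0.5436, 0.0839, 0.1374]
eef_rot: [-0.627, 0.779, 0.001, 0.002]
ft_force: [-0.7, 9.9, 7.1]
finger_gap: 0.0169
```

```bash
python3 m.py
```

```text
t 29.3 G [0.038  0.0167 0.0574] F on plate [ 2.74 -9.53 -7.07] phi finger -17.7 cam 71.8 260 mom [1.907 0.653 0.05 ]
```

Request:
play_rows:
  moves: [0.075,0,-0.018,0,0,0,0.19,0.075,0,-0.015,0,0,0,0.19,0.076,0,-0.012,0,0,0,0.19,0.076,0,-0.01,0,0,0,0.19,0.076,0,-0.007,0,0,0,0.19]

```text
time_s: 29.98
eef_pos: [0.5423, 0.0742, 0.1392]
eef_rot: [-0.627, 0.779, 0.0, 0.003]
ft_force: [0.1, 7.9, 6.5]
finger_gap: 0.0168
```

```bash
python3 m.py
```

```text
t 29.975 G [0.0387 0.0071 0.0592] F on plate [ 1.55 -7.73 -6.47] phi finger -7.4 cam 82.3 268 mom [ 1.676  0.264 -0.015]
```

Request:
play_rows:
  moves: [0.077,0,-0.005,0,0,0,0.19,0.077,0,-0.002,0,0,0,0.19,0.077,0,0,0,0,0,0.19,0.077,0,0.003,0,0,0,0.19,0.077,0,0.006,0,0,0,0.19,0.076,0,0.009,0,0,0,0.19]

```text
time_s: 30.78
eef_pos: [0.54, 0.0624, 0.1388]
eef_rot: [-0.627, 0.779, -0.0, 0.003]
ft_force: [1.9, 7.4, 6.4]
finger_gap: 0.0167
```

```bash
python3 m.py
```

```text
t 30.775 G [ 0.039  -0.005   0.0588] F on plate [-0.35 -7.6  -6.4 ] phi finger 5.2 cam 4.1 270 mom [1.524 0.048 0.003]
```

Request:
play_rows:
  moves: [0.076,0,0.012,0,0,0,0.19,0.075,0,0.014,0,0,0,0.19,0.075,0,0.017,0,0,0,0.19,0.074,0,0.02,0,0,0,0.19,0.074,0,0.022,0,0,0,0.19,0.073,0,0.025,0,0,0,0.19]

```text
time_s: 31.58
eef_pos: [0.5377, 0.0513, 0.136]
eef_rot: [-0.627, 0.779, -0.0, 0.002]
ft_force: [1.2, 6.4, 5.3]
finger_gap: 0.0167
```

```bash
python3 m.py; python3 fit.py "(-123.2,-33.2,6.7,-3.58,-1)" "(-108.2,-18.2,-9.53,-7.07,1)" "(-97.7,-7.7,-7.73,-6.47,1)"
```

```text
t 31.575 G [ 0.039  -0.0164  0.056 ] F on plate [ 0.13 -6.49 -5.31] phi finger 17.3 cam 15.7 257 mom [1.476 0.033 0.023]
[[24.0, -0.215], [14.4, -0.149], [2.5, -0.181], [-10.5, -0.227], [-23.0, -0.236], [-34.5, -0.219], [-43.9, -0.149], [-52.0, -0.22], [-65.2, -0.135], [-79.1, -0.113], [-90.2, -0.113], [-101.5, 0.042], [-112.7, 0.064], [-123.2, 0.095], [-108.2, -0.034], [-97.7, -0.035]]
A 0.228 delta -74.8 [] bottom at thetaA -105.2 res 0.035
A 0.251 delta -73.2 [0.02429482] bottom at thetaA -106.8 res 0.033
```

```bash
python3 fit.py "(-123.2,-33.2,6.7,-3.58,-1)" "(-108.2,-18.2,-9.53,-7.07,1)" "(-97.7,-7.7,-7.73,-6.47,1)" "(-85.9,4.1,-7.6,-6.4,1)" "(-74.3,15.7,-6.49,-5.31,1)"
```

```text
[[24.0, -0.215], [14.4, -0.149], [2.5, -0.181], [-10.5, -0.227], [-23.0, -0.236], [-34.5, -0.219], [-43.9, -0.149], [-52.0, -0.22], [-65.2, -0.135], [-79.1, -0.113], [-90.2, -0.113], [-101.5, 0.042], [-112.7, 0.064], [-123.2, 0.095], [-108.2, -0.034], [-97.7, -0.035], [-85.9, -0.104], [-74.3, -0.091]]
A 0.227 delta -74.5 [] bottom at thetaA -105.5 res 0.034
A 0.241 delta -74.8 [0.01556629] bottom at thetaA -105.2 res 0.033
```

Both senses agree: the heavy side is at the bottom with pin A ≈ -105°, so pin B ≈ -15° (camera reading 75). I'll pinch pin B firmly now and turn it there.

Request:
play_rows:
  moves: [0,0,0,0,0,0,0.1,0,0,0,0,0,0,0,0,0,0,0,0,0,0,0,0,0,0,0,0,0]
  squeeze: 25

```text
time_s: 32.12
eef_pos: [0.5376, 0.0512, 0.1356]
eef_rot: [-0.627, 0.779, -0.0, 0.002]
ft_force: [1.9, 7.1, 2.3]
finger_gap: 0.0112
```

Request:
play_rows:
  moves: [-0.074,0,-0.022,0,0,0,0,-0.074,0,-0.019,0,0,0,0,-0.075,0,-0.016,0,0,0,0,-0.076,0,-0.014,0,0,0,0,-0.076,0,-0.011,0,0,0,0,-0.076,0,-0.008,0,0,0,0,-0.077,0,-0.006,0,0,0,0,-0.077,0,-0.003,0,0,0,0]

```text
time_s: 33.12
eef_pos: [0.539, 0.0581, 0.1376]
eef_rot: [-0.625, 0.781, -0.002, -0.003]
ft_force: [-1.6, -11.3, 11.1]
finger_gap: 0.0109
```

Request:
play_rows:
  moves: [-0.077,0,0,0,0,0,0,-0.077,0,0.002,0,0,0,0,-0.077,0,0.005,0,0,0,0,-0.076,0,0.008,0,0,0,0,-0.076,0,0.01,0,0,0,0,-0.076,0,0.013,0,0,0,0,-0.075,0,0.016,0,0,0,0,-0.075,0,0.018,0,0,0,0,0,0,0,0,0,0,0,0,0,0,0,0,0,0]

```text
time_s: 34.38
eef_pos: [0.5427, 0.0752, 0.136]
eef_rot: [-0.625, 0.78, -0.002, -0.001]
ft_force: [0.1, -6.3, 9.2]
finger_gap: 0.0105
```

```bash
python3 m.py
```

```text
t 34.375 G [0.0389 0.0081 0.056 ] F on plate [-1.41  6.11 -9.19] phi finger -8.5 cam 83.6 281 mom [-1.274 -0.243  0.076]
```

Request:
play_rows:
  moves: [-0.076,0,0.013,0,0,0,0,-0.075,0,0.016,0,0,0,0,-0.075,0,0.019,0,0,0,0,-0.074,0,0.021,0,0,0,0,-0.037,0,0.011,0,0,0,0,0,0,0,0,0,0,0,0,0,0,0,0,0,0,0,0,0,0,0,0,0]

```text
time_s: 35.42
eef_pos: [0.5444, 0.0829, 0.1336]
eef_rot: [-0.625, 0.78, -0.002, -0.002]
ft_force: [-0.1, -6.7, 6.7]
finger_gap: 0.0112
```

```bash
python3 m.py; python3 - <<'E'
from h import *
from plant import manip
st=manip.sense();print(st["joint_vel"].round(3),st["finger_gap"])
s=manip.read_camera("scene");print(plate_angle(s)[:2]);P=(cloud(s)-AX)@R3
q=P[(s["range_z"]>0)&(abs(P[...,1])<.012)&(P[...,2]>.1)&(P[...,2]<.2)&(P[...,0]<-.06)&(P[...,0]>-.22)];print("hasp",len(q),np.polyfit(q[:,0],q[:,2],1))
cv2.imwrite("pics/m5.png",cv2.resize(s["color"][150:330,270:450],None,fx=3,fy=3,interpolation=cv2.INTER_CUBIC))
E
```

```text
t 35.425 G [0.0389 0.0159 0.0536] F on plate [-1.31  6.58 -6.69] phi finger -16.8 cam 74.9 270 mom [-1.465 -0.395  0.025]
[ 0.001 -0.     0.001 -0.    -0.    -0.001 -0.   ] 0.010612937796555267
(np.float64(75.66212032236551), np.int64(264))
hasp 106 [-0.46326242  0.07648478]
```

View pics/m5.png

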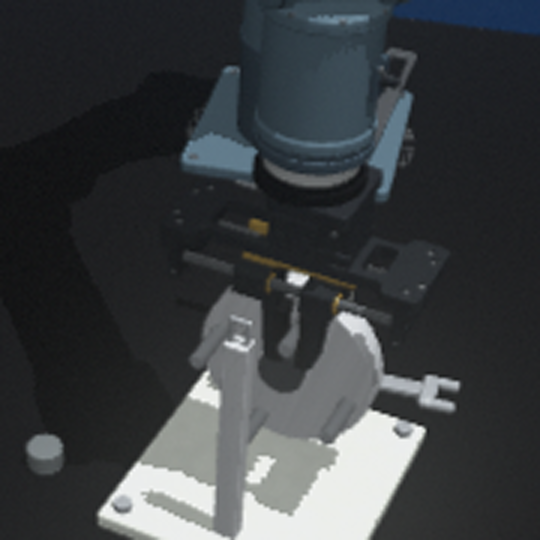

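The pin sits between the fingers at about (295,335), the hasp lies back, the plate reads 75° (the target) and everything is at rest. Handing in.

```bash
python3 -c "
from plant import manip
print(manip.finish_job())"
```

```text
the job is handed in; nothing more can be done
None
```

I swung the hasp over, found the plate's heavy side and brought it to the bottom by my estimate. I handed the job in at about 35 s, still gripping a pin; no verdict was reported.

- **Hasp:** It lies back at about 2.71 rad, measured by depth at the end. The plate was not moved before that.
- **Heavy side:** I swept the plate slowly with loose fingers, in both senses near the bottom. The fit gave a heaviness of about 0.23 N m. The heavy side is straight down when the gripped pin stands about 15° past the top towards +y.
- **Final hold:** The camera put the gripped pin at 14–15° and the finger position at about 17°. The joints were at rest, with the squeeze set to 25 N and a finger gap of about 10.6 mm on the 12 mm pin.

**Disagreements:**
- **Reported tool position:** The fingers really sat about 23 mm higher along the tool than reported. Because of this my first pinch at the bar closed on nothing; I corrected for it afterwards.
- **Camera and finger angles:** They differ by about 2°.
- **Torque readings:** They scatter by about 0.03 N m. The bottom angle is therefore uncertain by several degrees; the early one-way fit with free friction was 7° off the final one. Both are inside the 23° allowed.
- **Other things on the bench:** I saw no sign of contact with them, but did not measure their positions again.

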